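# Pre-start check of a bench stone saw: feed stroke and hood strut

### The arm

A 7-joint arm with a two-finger parallel gripper is mounted at the origin on the work surface. World frame = base frame: x ahead of the robot, y to its left, z up, the work surface at z = 0. Lengths are in m, angles in rad, forces in N, time in s.
With the tool pointing down it reaches from about 0.35 to 0.9 m from the base axis. Payload 8.1 kg.
Tool frame: the origin (TCP) lies at the very end of the fingers, on their centre line; the grasp point (between the pads) lies 19 mm behind it; z points along the fingers, y is the line along which they close (so a half turn about z gives the same grasp; the last joint's range is limited). The gripper opens to 85 mm and grips with 20 to 120 N. Pads are 22 mm wide; open, the fingers measure 114 mm over their backs; the gripper's body (76 mm by 85 mm) begins 54 mm behind the grasp point. The pads swing forward as they close: fully open they stand 13 mm farther back than shut.
Start: joints at [1.112, 0.434, 0.025, 1.573, -0.012, 1.134, -0.075], TCP at [0.218, -0.586, 0.231] pointing down, gripper open.
Joint ranges: [-2.62, 2.62], [-0.44, 2.09], [-1.27, 1.32], [0.08, 2.57], [-1.32, 4.46], [0.12, 2], [-2.74, 2.74]. Speed limits (rad/s): [2.22, 2.22, 3.01, 3.01, 3.14, 3.14, 3.14].

### API

Orientations are given as a unit quaternion [x, y, z, w].
In Python, from rig import get_state, read_camera, calibration, sign_off, recognise gives the robot as it stands.
- The arm moves only by the tool jog_arm, called after "Request:" in YAML: its name, and indented under it one key for each argument. Schema: {"type":"object","properties":{"segments":{"type":"object","properties":{"deltas":{"type":"array","items":{"type":"array","items":{"type":"number"},"minItems":7,"maxItems":7},"minItems":1,"maxItems":20}},"additionalProperties":false,"required":["deltas"]},"only":{"type":"string"},"quiet":{"type":"boolean"},"lines":{"type":"string"}},"required":["segments"],"additionalProperties":false}. segments is an object whose key "deltas" holds a list of rows, 1 to 20 of them, each of 7 numbers: dx, dy, dz in m, then a rotation vector rx, ry, rz in rad, then the finger opening in m; each row shifts and turns the commanded pose from where the row before left it, along the tool's axes as they then stand; what a row does not reach is not made up. A row lasts 1/12 s, in which the tool goes at most 0.0417 m and 0.125 rad, less where a joint would pass 70% of its speed; a pose out of reach is approached as far as the arm can. The fingers move at their own pace and stop on an object; the grip force is fixed at half the most. Time passes only in rows, so rows that do not move let the fingers close. The tool returns the time, the measured TCP pose, the force, the opening and the grip force at its end. only (a regular expression) keeps the lines of the reply that match it, lines (a string "A,B") keeps lines A to B, and quiet returns only ok. Input that does not fit is refused with a message, and nothing moves.
- get_state(): the state, without advancing time (a new reading comes with each control period).
- read_camera(name): name is "side" or "top"; returns the picture (400x640x3 uint8, red, green, blue); there is no depth.
- calibration(name): a dict with "K" (3x3 intrinsics, pixels), "xyz" and "attitude" of the camera in the world. Camera axes: x right, y down, z forward; pixel columns grow to the right and rows downward; lengths in m; the calibration is good to about 2 mm. A picture is of the moment at which its call begins. calibration takes no time and is no camera call.
- sign_off(): hands the job in; it is judged then, once.
Trained networks look in the newest picture that a camera, given by its name, has taken for a name from the list of things; names that differ only in an ending like _2 or _b are one class to them, and where a whole thing is asked for, a point or a joint stands for the part that bears it (a point fixed in the world has none). Each returns a list of dicts, best first, with "confidence" (0 to 1); they miss things now and then, are a little off and sometimes report something else, mostly with a low value. They report only what shows in the picture. A call takes as long as a camera call.
- recognise(camera, label): "at" ([x, y, z] in m, in world coordinates, good to about 4 mm: the middle of the surface that is visible of it).
The state is a dict: "time": time; "q": joint angles; "qd": joint speeds; "joint_torque": joint torques, N m; "position": TCP position; "ee_rot": TCP orientation; "ft_force": force on the tool from outside, world axes, zero at the start; "ft_torque": the same for the moment, N m; "finger_gap": finger opening in m; "grip_force": force on a finger pad.
Only numpy, scipy, OpenCV 4.12 (cv2) and the standard library are available. Lean on these libraries where they do the work, as an engineer would, in place of code of your own. Each camera call takes 0.05 s, during which the arm holds its last target. There are 200 camera calls.

### The job

The wheel of the bench stone saw has just been changed; check the saw by hand before it is switched on. With the hood shut, pull the black-knobbed feed lever towards you right to its stop and ease it slowly back until it is fully home, never letting it snap back. Then take the hood by its front bar handle, raise it past its balance point, where the gas strut takes over, without letting it fly up or swing on far beyond, bring it back and finish holding it still by that handle just below the balance point, so that the fitter can look in at the wheel; leave the stones and the spanner alone and do not let go.

Things in the scene. Friction and masses are not known exactly. Their poses are not given: they have to be found in the camera images.
- saw: the bench stone cut-off saw, fixed to the table: green open tank 300 (x) by 360 (y) by 125 mm high under a grey steel hood with a clear sloping front window, a low aluminium motor behind; origin: centre of the tank's underside on the table; its x axis points from the hood handle to the hinge side (away from the robot at yaw 0), y to the left, z up
- feed (a joint): angle of the feed lever (rad): 0 fully home (leaning 0.15 rad from upright towards saw +x), 0.75 at its stop (leaning 0.60 towards saw -x, that is towards the robot); grows as the knob is pulled. A spring drives it home: about 4 N at the knob at home, about 10 N at the stop; if let go it snaps back
- feed_knob (a point): centre of the black ball knob, 38 mm across, at the end of the 14 mm thick steel feed lever on the outside of the saw's right (-y) wall, 230 mm from the lever's pivot; at home it is at saw (0.014, -0.235, 0.287); at the stop at saw (-0.150, -0.235, 0.250). The lever plane is 55 mm clear of tank and hood
- feed_pivot (a point): point on the lever's pivot axis in the plane of the lever, at saw (-0.020, -0.235, 0.060); the axis is the saw's y axis
- hood_angle (a joint): opening angle of the hood (rad): 0 shut, 1.25 wide open on its stop. Balance point at 0.48: below it the hood falls shut if let go, above it the gas strut pushes it on up. Lift needed at the bar: 7 N shut, 4 N at 0.20, 1.6 N at 0.36, 0 at 0.48; beyond that it must be held back: 1.5 N at 0.60, 4 N at 0.80
- hood_bar (a point): middle of the hood's front handle, a round steel bar 16 mm thick, 150 mm long along the saw's y axis; when shut at saw (-0.180, 0, 0.145). It moves on a circle of radius 331 mm about the hinge, starting 0.06 rad above level: height = 0.125 + 0.331 sin(0.06 + hood angle), so 145 mm shut, 260 mm at 0.36, 295 mm at the balance point 0.48, 328 mm at 0.60
- hood: the hood: grey steel shell 280 by 360 mm, 130 mm tall, about 2.4 kg. Its bar handle stands 50 mm in front of its front face on an arm at each end and turns with it. The face is 50 mm high, then a clear window slopes back at 45 degrees to the flat top 130 mm above the tank rim. Its origin lies on the hinge line, its axes turn with the hood
- hood_hinge (a point): middle of the hood's hinge line, along the saw's y axis at the top of the tank's back edge, at saw (0.150, 0, 0.125)
- marble_prism: bystander: white marble six-sided prism standing upright, 68 mm across corners, 150 mm tall; origin under its centre
- basalt_cube: bystander: near-black stone cube of 66 mm; origin under its centre
- stone_core: bystander: grey stone cylinder standing upright, 66 mm across, 80 mm tall; origin under its centre
- spanner: bystander: flat steel spanner 200 mm long, 8 mm thick, lying on the table along its x axis; origin under its centre

How it is judged:
On the way, in this order (a step that is already met when the one before it is completed fails the run):
1. the feed lever is pulled to its stop (beyond 0.69 rad) with the hood shut (value of joint feed above 0.69 rad and value of joint hood_angle below 0.06 rad), for 0.1 s.
2. the feed lever is eased back fully home (below 0.05 rad) (value of joint feed below 0.05 rad), for 0.2 s.
3. the hood is raised past its balance point (beyond 0.52 rad) (value of joint hood_angle above 0.52 rad), for 0.1 s.
At the end, for the whole second after the job is handed in: the hood is held still by its bar handle in the fingers, just below its balance point of 0.48 rad (between 0.34 and 0.465 rad: the bar about 5 to 45 mm below where it balances), the fingers carrying it, with the feed lever home (below 0.05 rad) (value of joint hood_angle between 0.34 and 0.465 rad and velocity of joint hood_angle between -0.05 and 0.05 rad/s and contact force between the fingers and hood above 0.2 N and value of joint feed below 0.05 rad); the arm keeps its last pose, push and grip.
It fails at once if the feed lever snaps back (faster than 1.2 rad/s while more than 0.12 rad from home) (value of joint feed above 0.12 rad and velocity of joint feed below -1.2 rad/s).
It fails at once if the hood is lifted (over 0.06 rad) while the feed lever is off home (over 0.1 rad) (value of joint hood_angle above 0.06 rad and value of joint feed above 0.1 rad).
It fails at once if the hood swings on far beyond the balance point (over 0.80 rad) (value of joint hood_angle above 0.8 rad).
It fails at once if the hood is flung up or dropped (faster than 1.5 rad/s, about 0.5 m/s at the bar) (velocity of joint hood_angle above 1.5 rad/s or velocity of joint hood_angle below -1.5 rad/s).
It fails at once if a stone or the spanner is moved more than 30 mm (distance of any of marble_prism, basalt_cube, stone_core, spanner from where it was at the start of the episode above 0.03 m).
It also fails if it takes over 70 s, if anything falls off the work surface, if the arm or the gripper's body presses on something with over 40 N, if the wrist force passes 120 N, or if a joint passes its speed limit or range.

## Working session

There is one attempt and no reset: what is moved stays moved. The work goes in short steps, Python scripts to look and compute and a tool call to move; the robot and the scene stay as the last step left them, time stands still between calls to the robot, and variables do not carry over. Pictures are saved under pics/ and viewed, at most 10 in all, crops included, and the job is handed in when it is done.

```bash
mkdir -p pics; python3 - <<'E'
from rig import *
import cv2,numpy as np
for c in("side","top"):
    im=read_camera(c); cv2.imwrite(f"pics/{c}0.png",im[:,:,::-1]); k=calibration(c); print(c,k)
    for l in("feed_knob","hood_bar","saw","hood","marble_prism","basalt_cube","stone_core","spanner"):
        print(l,[(np.round(d["at"],3).tolist(),round(d["confidence"],2)) for d in recognise(c,l)[:2]])
s=get_state();print(s)
E
```

```text
side {'K': array([[433.26164947,   0.        , 317.72149392],
       [  0.        , 433.26164947, 196.80220579],
       [  0.        ,   0.        ,   1.        ]]), 'xyz': array([ 1.32710205, -0.12267227,  1.45767245]), 'attitude': array([ 0.73907077,  0.62036116, -0.16439737, -0.20469473])}
feed_knob [([0.673, 0.127, 0.258], 0.74), ([0.623, -0.102, 0.21], 0.59)]
hood_bar [([0.671, 0.13, 0.256], 0.98)]
saw [([0.7, 0.111, 0.254], 0.6)]
hood [([0.673, 0.125, 0.256], 0.93)]
marble_prism [([0.572, 0.494, 0.115], 0.69)]
basalt_cube [([0.6, -0.411, 0.068], 0.87)]
stone_core [([0.432, 0.464, 0.076], 0.57)]
spanner [([0.399, -0.424, 0.006], 0.56), ([0.577, 0.491, 0.115], 0.49)]
top {'K': array([[475.39155805,   0.        , 314.43568554],
       [  0.        , 475.39155805, 203.31779279],
       [  0.        ,   0.        ,   1.        ]]), 'xyz': array([0.46459313, 0.03916519, 1.59478264]), 'attitude': array([-0.69920439,  0.71331738, -0.03240349,  0.03523551])}
feed_knob [([0.617, -0.1, 0.216], 0.83)]
hood_bar [([0.607, 0.138, 0.258], 0.8)]
saw [([0.605, 0.13, 0.254], 0.65)]
hood [([0.603,
[... 231 characters left out ...]
 0.9, 'q': array([ 1.11235941,  0.43447628,  0.02503835,  1.57317174, -0.01159248,
        1.13400672, -0.07511071]), 'qd': array([ 0.00186044,  0.00059492,  0.00014347, -0.00063874,  0.00082932,
       -0.0002401 , -0.00063526]), 'joint_torque': array([ 4.02164396e-04, -6.70290399e+01,  1.02325547e+00, -3.16560423e+01,
        1.52197026e-02,  2.24354473e-03, -6.14116075e-06]), 'position': array([ 0.2176972 , -0.5858912 ,  0.23134899]), 'ee_rot': array([ 9.84225446e-01,  1.76918823e-01, -6.07733641e-06,  4.47060620e-05]), 'ft_force': array([ 0.10394378, -0.1000516 ,  0.34583788]), 'ft_torque': array([0.02229668, 0.02382423, 0.00441243]), 'grip_force': 0.0, 'finger_gap': 0.08543955557133459}
```

View pics/side0.png

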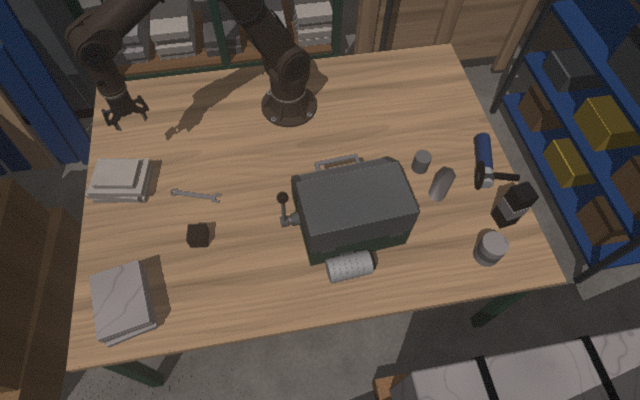

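View pics/top0.png

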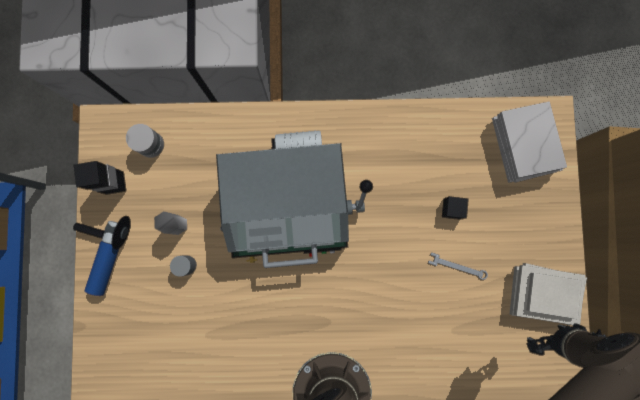

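Side view: knob at about (283,198), bar from (317,165) to (360,157). Top view: knob at about (366,187), bar from (265,264) to (316,259). The saw is slightly yawed. Next I'll refine these points and fit the saw pose.

```bash
cat > h.py <<'E'
import numpy as np,cv2
from scipy.spatial.transform import Rotation as R
from rig import *
def ray(c,u,v):
    k=calibration(c);d=np.linalg.inv(k["K"])@[u,v,1];return k["xyz"],R.from_quat(k["attitude"]).apply(d)
def atz(c,u,v,z):
    o,d=ray(c,u,v);return o+d*(z-o[2])/d[2]
def tri(a,b):
    o1,d1=ray(*a);o2,d2=ray(*b);t=np.linalg.lstsq(np.c_[d1,-d2],o2-o1,rcond=None)[0]
    p,q=o1+t[0]*d1,o2+t[1]*d2;return (p+q)/2,np.linalg.norm(p-q)
def proj(c,p):
    k=calibration(c);x=k["K"]@R.from_quat(k["attitude"]).inv().apply(np.array(p)-k["xyz"]);return x[:2]/x[2]
E
python3 - <<'E'
from h import *
print("knob",tri(("side",283,198),("top",366,187)))
for p in((265,264),(315,260)):print("top bar",atz("top",*p,.145))
for p in((317,165),(360,157)):print("side bar",atz("side",*p,.145))
for p in((217,155),(341,144),(346,212),(222,222)):print("hoodtop",atz("top",*p,.255))
a=cv2.imread("pics/side0.png")[140:230,265:425];b=cv2.imread("pics/top0.png")[130:280,210:390]
a=cv2.resize(a,(800,450),interpolation=cv2.INTER_CUBIC)
b=cv2.resize(b,(720,600),interpolation=cv2.INTER_CUBIC)
cv2.imwrite("pics/a.png",a);cv2.imwrite("pics/b.png",b)
E
```

```text
knob (array([ 0.63390826, -0.09880931,  0.28079712]), np.float64(0.004960154011015121))
top bar [0.42226571 0.19691739 0.145     ]
top bar [0.43132196 0.04529751 0.145     ]
side bar [0.43664242 0.04871168 0.145     ]
side bar [0.42813414 0.21269573 0.145     ]
hoodtop [0.7377768  0.31933652 0.255     ]
hoodtop [ 0.7623799  -0.03619127  0.255     ]
hoodtop [ 0.56679981 -0.04541243  0.255     ]
hoodtop [0.54553991 0.30523755 0.255     ]
```

View pics/a.png

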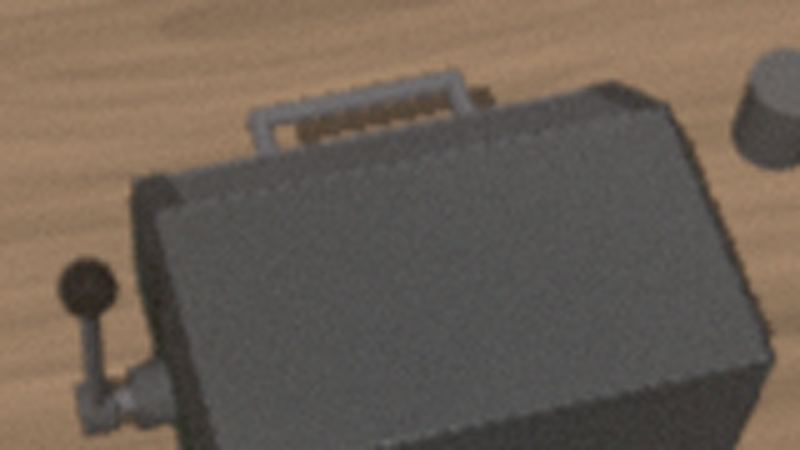

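View pics/b.png

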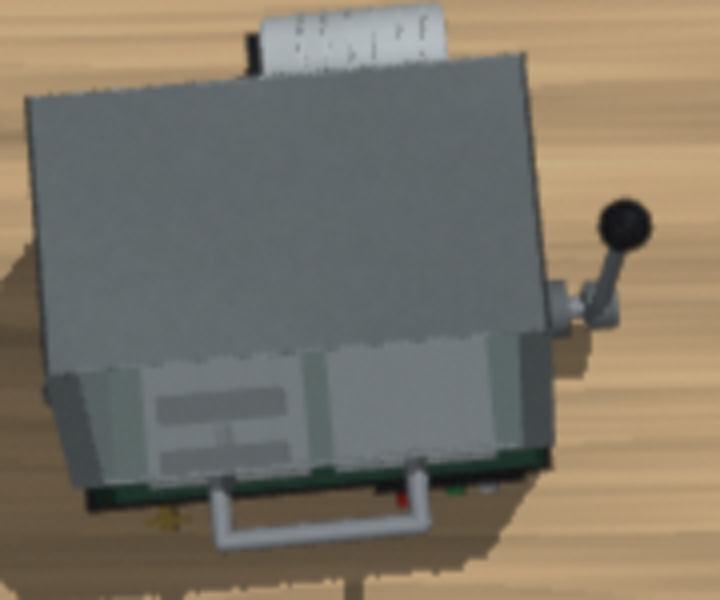

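Side crop: knob at (88,288), bar ends at (252,118) and (460,76). Top crop: knob at (625,225), bar ends at (217,541) and (428,521), hood's rear top corners at (27,98) and (524,54). I'll fit the saw pose to these points.

```bash
cat >> h.py <<'E'
def saw(p,pts):
    x,y,a=p[:3];c,s=np.cos(a),np.sin(a);P=np.atleast_2d(pts).astype(float)
    return np.c_[x+c*P[:,0]-s*P[:,1],y+s*P[:,0]+c*P[:,1],P[:,2]]
E
python3 - <<'E'
from h import *
from scipy.optimize import least_squares
M=[("top",(.014,-.235,.287),(366.2,186.2)),("side",(.014,-.235,.287),(282.6,197.6)),
("top",(-.18,.075,.145),(264.7,264.8)),("top",(-.18,-.075,.145),(316.6,260.0)),
("side",(-.18,-.075,.145),(316,163.8)),("side",(-.18,.075,.145),(356.8,155.6)),
("top",(.15,.18,.255),(216.7,154.5)),("top",(.15,-.18,.255),(341,143.5))]
f=lambda p:np.ravel([proj(c,saw(p,q)[0])-m for c,q,m in M])
r=least_squares(f,[.62,.13,-.06],loss="soft_l1");print(r.x,f(r.x).reshape(-1,2).round(1).tolist())
for q in((.014,-.235,.287),(-.15,-.235,.25),(-.02,-.235,.06),(-.18,0,.145),(.15,0,.125)):print(saw(r.x,q))
s=get_state();print(R.from_quat(s["ee_rot"]).as_matrix().round(3))
E
```

```text
[0.60428582 0.13311443 0.06876338] [[-0.3, 0.2], [-1.0, -0.4], [0.8, 0.1], [-1.8, 0.5], [-0.1, -0.2], [-1.8, 0.2], [-1.0, -0.8], [-0.0, -0.8]]
[[ 0.6343994  -0.10036827  0.287     ]]
[[ 0.47078698 -0.11163658  0.25      ]]
[[ 0.60047975 -0.10270439  0.06      ]]
[[0.42471121 0.12074677 0.145     ]]
[[0.75393133 0.14342081 0.125     ]]
[[ 0.937  0.348  0.   ]
 [ 0.348 -0.937 -0.   ]
 [-0.     0.    -1.   ]]
```

```bash
cat >> h.py <<'E'
POSE=[0.60428582,0.13311443,0.06876338]
def tool(tilt): # tool x along saw x, z down; tilt>0: hand leans to saw +x
    return R.from_euler("z",POSE[2])*R.from_euler("y",tilt)*R.from_euler("x",np.pi)
def delta(Rt,p):
    s=get_state();Rc=R.from_quat(s["ee_rot"])
    print("rotvec",(Rc.inv()*Rt).as_rotvec().round(4),"then shift",Rt.inv().apply(p-s["position"]).round(4),"pos",s["position"].round(4),"F",s["ft_force"].round(1),"q",s["q"].round(2),"gap",round(s["finger_gap"],4),"t",round(s["time"],2))
def knob(f): # lever dir, centre
    t=.15-f; return saw(POSE,(-.02+.23*np.sin(t),-.235,.06+.23*np.cos(t)))[0],tool(t)
E
python3 - <<'E'
from h import *
k,Rt=knob(0);z=Rt.apply([0,0,1]);print(k,z)
delta(Rt,k+.022*z-.09*z)
E
```

```text
[ 0.63476929 -0.1003428   0.28741735] [-0.14908497 -0.01026777 -0.98877108]
rotvec [ 0.0216 -0.149   0.2864] then shift [ 0.436  -0.4557 -0.1906] pos [ 0.2177 -0.5859  0.2313] F [ 0.1 -0.1  0.3] q [ 1.11  0.43  0.03  1.57 -0.01  1.13 -0.08] gap 0.0854 t 0.9
```

Request:
jog_arm:
  segments: {"deltas":[[0, 0, -0.032, 0, 0, 0, 0.055], [0, 0, -0.032, 0, 0, 0, 0.055], [0, 0, -0.032, 0, 0, 0, 0.055], [0, 0, -0.032, 0, 0, 0, 0.055], [0, 0, -0.032, 0, 0, 0, 0.055], [0, 0, -0.03, 0, 0, 0, 0.055], [0, 0, 0, 0.0072, -0.0497, 0.0955, 0.055], [0, 0, 0, 0.0072, -0.0497, 0.0955, 0.055], [0, 0, 0, 0.0072, -0.0497, 0.0955, 0.055], [0.027, -0.0285, 0, 0, 0, 0, 0.055], [0.027, -0.0285, 0, 0, 0, 0, 0.055], [0.027, -0.0285, 0, 0, 0, 0, 0.055], [0.027, -0.0285, 0, 0, 0, 0, 0.055], [0.027, -0.0285, 0, 0, 0, 0, 0.055], [0.027, -0.0285, 0, 0, 0, 0, 0.055], [0.027, -0.0285, 0, 0, 0, 0, 0.055], [0.027, -0.0285, 0, 0, 0, 0, 0.055]]}

```text
time: 2.32
position: [0.416, -0.3421, 0.3891]
ee_rot: [0.997, 0.034, -0.075, 0.003]
ft_force: [-0.0, -0.8, 0.4]
finger_gap: 0.0551
grip_force: 0.0
```

```bash
python3 - <<'E'
from h import *
k,Rt=knob(0);z=Rt.apply([0,0,1])
delta(Rt,k+.022*z-.09*z)
E
```

```text
rotvec [ 0.0003 -0.0002 -0.0002] then shift [ 0.2475 -0.2261 -0.0026] pos [ 0.416  -0.3421  0.3891] F [-0.  -0.8  0.4] q [ 0.56  0.28 -0.04  1.42  0.09  1.56 -0.99] gap 0.0551 t 2.32
```

Request:
jog_arm:
  segments: {"deltas":[[0.0275, -0.025, 0, 0, 0, 0, 0.055], [0.0275, -0.025, 0, 0, 0, 0, 0.055], [0.0275, -0.025, 0, 0, 0, 0, 0.055], [0.0275, -0.025, 0, 0, 0, 0, 0.055], [0.0275, -0.025, 0, 0, 0, 0, 0.055], [0.0275, -0.025, 0, 0, 0, 0, 0.055], [0.0275, -0.025, 0, 0, 0, 0, 0.055], [0.0275, -0.025, 0, 0, 0, 0, 0.055], [0.0275, -0.025, 0, 0, 0, 0, 0.055], [0, 0, 0, 0, 0, 0, 0.055], [0, 0, 0, 0, 0, 0, 0.055]]}

```text
time: 3.23
position: [0.6448, -0.0997, 0.3505]
ee_rot: [0.996, 0.036, -0.076, 0.002]
ft_force: [-0.6, -1.4, -0.1]
finger_gap: 0.0549
grip_force: 0.0
```

```bash
python3 - <<'E'
from h import *
k,Rt=knob(0);z=Rt.apply([0,0,1])
delta(Rt,k+.022*z-.09*z)
for c in("side","top"):
    im=read_camera(c);u,v=proj(c,k).astype(int)
    cv2.imwrite(f"pics/{c}1.png",cv2.resize(im[v-60:v+60,u-50:u+50,::-1],(400,480)))
a=[cv2.imread(f"pics/{c}1.png") for c in("side","top")];cv2.imwrite("pics/c1.png",np.hstack(a))
E
```

```text
rotvec [-0.0008  0.0018  0.0043] then shift [-0.0005 -0.0001 -0.0041] pos [ 0.6448 -0.0997  0.3505] F [-0.6 -1.4 -0.1] q [ 0.14  0.53 -0.14  1.14  0.08  1.63 -1.49] gap 0.0549 t 3.23
```

View pics/c1.png

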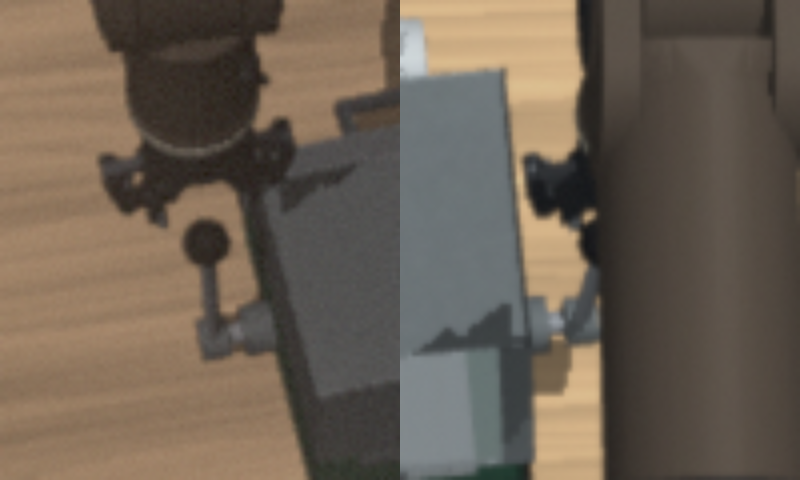

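The side crop shows the two fingers straddling the black knob at about (207,242), as planned. I'll go down and close.

Request:
jog_arm:
  segments: {"deltas":[[0, 0, 0.0215, 0, 0, 0, 0.055], [0, 0, 0.0215, 0, 0, 0, 0.055], [0, 0, 0.0215, 0, 0, 0, 0.055], [0, 0, 0.0215, 0, 0, 0, 0.055], [0, 0, 0, 0, 0, 0, 0.055], [0, 0, 0, 0, 0, 0, 0.02], [0, 0, 0, 0, 0, 0, 0.02], [0, 0, 0, 0, 0, 0, 0.02], [0, 0, 0, 0, 0, 0, 0.02], [0, 0, 0, 0, 0, 0, 0.02], [0, 0, 0, 0, 0, 0, 0.02]]}

```text
time: 4.25
position: [0.6296, -0.0995, 0.2679]
ee_rot: [0.996, 0.036, -0.076, -0.0]
ft_force: [-7.7, 11.9, -4.0]
finger_gap: 0.0354
grip_force: 60.3
```

```bash
python3 - <<'E'
from h import *
k,Rt=knob(0);z=Rt.apply([0,0,1]);delta(Rt,k+.022*z)
E
```

```text
rotvec [-0.0052  0.0029  0.0037] then shift [0.0021 0.0012 0.0019] pos [ 0.6296 -0.0995  0.2679] F [-7.7 11.9 -4. ] q [ 0.15  0.54 -0.15  1.33  0.08  1.44 -1.5 ] gap 0.0354 t 4.25
```

Request:
jog_arm:
  segments: {"deltas":[[-0.0078, 0.001, 0.00015, 0, 0.0375, 0, 0.02], [-0.0078, 0, 0.00015, 0, 0.0375, 0, 0.02], [-0.0078, 0, 0.00015, 0, 0.0375, 0, 0.02], [-0.0078, 0, 0.00015, 0, 0.0375, 0, 0.02], [-0.0078, 0, 0.00015, 0, 0.0375, 0, 0.02], [-0.0078, 0, 0.00015, 0, 0.0375, 0, 0.02], [-0.0078, 0, 0.00015, 0, 0.0375, 0, 0.02], [-0.0078, 0, 0.00015, 0, 0.0375, 0, 0.02]]}

```text
time: 4.92
position: [0.5695, -0.1039, 0.2676]
ee_rot: [0.996, 0.036, 0.076, -0.005]
ft_force: [7.1, 15.2, -14.9]
finger_gap: 0.0351
grip_force: 62.6
```

```bash
python3 - <<'E'
from h import *
k,Rt=knob(.3);z=Rt.apply([0,0,1]);delta(Rt,k+.022*z)
E
```

```text
rotvec [-0.0053 -0.0032  0.0038] then shift [-0.0004  0.001   0.0019] pos [ 0.5695 -0.1039  0.2676] F [  7.1  15.2 -14.9] q [ 0.26  0.26 -0.19  1.75  0.03  0.98 -1.43] gap 0.0351 t 4.92
```

Request:
jog_arm:
  segments: {"deltas":[[-0.0078, -0.001, 0.001, 0, 0.0375, 0, 0.02], [-0.0078, -0.001, 0.001, 0, 0.0375, 0, 0.02], [-0.0078, 0, 0.00015, 0, 0.0375, 0, 0.02], [-0.0078, 0, 0.00015, 0, 0.0375, 0, 0.02], [-0.0078, 0, 0.00015, 0, 0.0375, 0, 0.02], [-0.0078, 0, 0.00015, 0, 0.0375, 0, 0.02], [-0.0078, 0, 0.00015, 0, 0.0375, 0, 0.02], [-0.0078, 0, 0.00015, 0, 0.0375, 0, 0.02]]}

```text
time: 5.58
position: [0.5125, -0.1081, 0.2503]
ee_rot: [0.973, 0.035, 0.227, -0.008]
ft_force: [11.1, 16.4, -4.4]
finger_gap: 0.0354
grip_force: 63.3
```

```bash
python3 - <<'E'
from h import *
k,Rt=knob(.6);z=Rt.apply([0,0,1]);delta(Rt,k+.022*z)
E
```

```text
rotvec [-0.0014 -0.0078  0.0036] then shift [-0.0034  0.0007  0.0017] pos [ 0.5125 -0.1081  0.2503] F [11.1 16.4 -4.4] q [ 0.41  0.05 -0.23  2.14 -0.2   0.51 -1.16] gap 0.0354 t 5.58
```

Request:
jog_arm:
  segments: {"deltas":[[-0.0078, 0, 0.00015, 0, 0.0375, 0, 0.02], [-0.0078, 0, 0.00015, 0, 0.0375, 0, 0.02], [-0.0078, 0, 0.00015, 0, 0.0375, 0, 0.02], [-0.0078, 0, 0.00015, 0, 0.0375, 0, 0.02], [-0.003, 0, 0, 0, 0, 0, 0.02], [0, 0, 0, 0, 0, 0, 0.02], [0, 0, 0, 0, 0, 0, 0.02], [0, 0, 0, 0, 0, 0, 0.02]]}

```text
time: 6.25
position: [0.4845, -0.11, 0.2343]
ee_rot: [0.954, 0.036, 0.298, -0.011]
ft_force: [5.1, 12.3, 9.1]
finger_gap: 0.0354
grip_force: 64.3
```

```bash
python3 - <<'E'
from h import *
k,Rt=knob(.75);z=Rt.apply([0,0,1]);delta(Rt,k+.022*z)
E
```

```text
rotvec [-0.0033 -0.0047  0.0048] then shift [-0.0025  0.0007  0.0015] pos [ 0.4845 -0.11    0.2343] F [ 5.1 12.3  9.1] q [ 0.5  -0.   -0.24  2.33 -0.68  0.3  -0.64] gap 0.0354 t 6.25
```

Request:
jog_arm:
  segments: {"deltas":[[-0.003, 0, 0, 0, 0, 0, 0.02], [-0.003, 0, 0, 0, 0, 0, 0.02], [0, 0, 0, 0, 0, 0, 0.02], [0, 0, 0, 0, 0, 0, 0.02]]}

```text
time: 6.58
position: [0.4802, -0.1104, 0.2314]
ee_rot: [0.954, 0.036, 0.298, -0.011]
ft_force: [5.0, 13.2, 9.8]
finger_gap: 0.0354
grip_force: 64.3
```

```bash
python3 - <<'E'
from h import *
k,Rt=knob(.75);z=Rt.apply([0,0,1]);delta(Rt,k+.022*z)
E
```

```text
rotvec [-0.0031 -0.0058  0.0053] then shift [0.0027 0.0006 0.0016] pos [ 0.4802 -0.1104  0.2314] F [ 5.  13.2  9.8] q [ 0.5  -0.01 -0.24  2.34 -0.71  0.29 -0.6 ] gap 0.0354 t 6.58
```

Request:
jog_arm:
  segments: {"deltas":[[-0.003, 0, 0, 0, 0, 0, 0.02], [-0.003, 0, 0, 0, 0, 0, 0.02], [0, 0, 0, 0, 0, 0, 0.02], [0, 0, 0, 0, 0, 0, 0.02]]}

```text
time: 6.92
position: [0.4793, -0.1105, 0.231]
ee_rot: [0.953, 0.037, 0.301, -0.01]
ft_force: [26.1, 17.0, 5.2]
finger_gap: 0.0357
grip_force: 63.0
```

```bash
python3 - <<'E'
from h import *
k,Rt=knob(.75);z=Rt.apply([0,0,1]);delta(Rt,k+.022*z)
c="side";im=read_camera(c);u,v=proj(c,k).astype(int)
for l in("feed_knob",): print([(d["at"],d["confidence"]) for d in recognise("side",l)])
cv2.imwrite("pics/s2.png",cv2.resize(im[v-60:v+90,u-60:u+90,::-1],(600,600)))
E
```

```text
rotvec [-0.0023 -0.0123  0.0074] then shift [0.0037 0.0005 0.0017] pos [ 0.4793 -0.1105  0.231 ] F [26.1 17.   5.2] q [ 0.5  -0.01 -0.24  2.35 -0.75  0.28 -0.56] gap 0.0357 t 6.92
[([0.5409, -0.1106, 0.165], 0.73), ([0.6967, 0.1089, 0.2531], 0.3)]
```

View pics/s2.png

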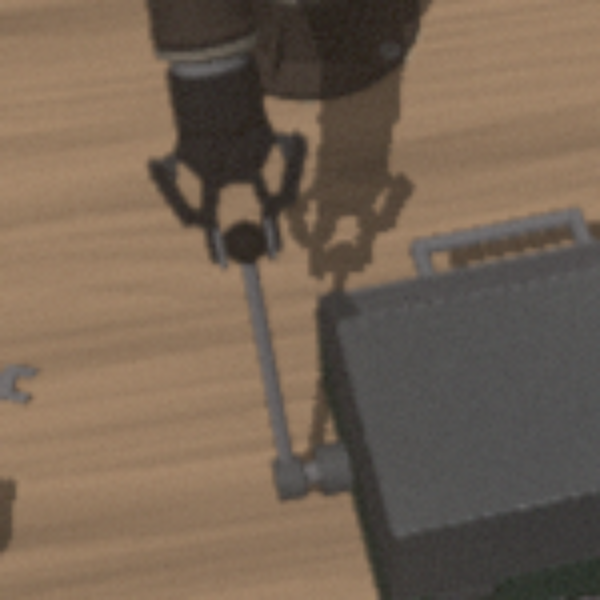

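The view shows the knob held between the pads. The force jump and the stalled motion say the lever is on its stop, so I'll ease it back slowly.

Request:
jog_arm:
  segments: {"deltas":[[0.003, 0, 0, 0, 0, 0, 0.02], [0.003, 0, 0, 0, 0, 0, 0.02], [0.003, 0, 0, 0, 0, 0, 0.02], [0.007, 0, 0.00015, 0, -0.0375, 0, 0.02], [0.0078, 0, 0.00015, 0, -0.0375, 0, 0.02], [0.0078, 0, 0.00015, 0, -0.0375, 0, 0.02], [0.0078, 0, 0.00015, 0, -0.0375, 0, 0.02], [0.0078, 0, 0.00015, 0, -0.0375, 0, 0.02], [0.0078, 0, 0.00015, 0, -0.0375, 0, 0.02], [0.0078, 0, 0.00015, 0, -0.0375, 0, 0.02], [0.0078, 0, 0.00015, 0, -0.0375, 0, 0.02], [0.0078, 0, 0.00015, 0, -0.0375, 0, 0.02], [0.0078, 0, 0.00015, 0, -0.0375, 0, 0.02]]}

```text
time: 8.1
position: [0.553, -0.1051, 0.2642]
ee_rot: [0.992, 0.036, 0.117, -0.005]
ft_force: [4.4, 9.6, 9.2]
finger_gap: 0.0354
grip_force: 64.7
```

```bash
python3 - <<'E'
from h import *
k,Rt=knob(.375);z=Rt.apply([0,0,1]);delta(Rt,k+.022*z)
E
```

```text
rotvec [-0.0018 -0.0096  0.0032] then shift [0.0008 0.0009 0.0016] pos [ 0.553  -0.1051  0.2642] F [4.4 9.6 9.2] q [ 0.32  0.2  -0.23  1.86  0.01  0.86 -1.4 ] gap 0.0354 t 8.1
```

Request:
jog_arm:
  segments: {"deltas":[[0.0078, 0, -0.0005, 0, -0.0375, 0, 0.02], [0.0078, 0, -0.0005, 0, -0.0375, 0, 0.02], [0.0078, 0, 0.00015, 0, -0.0375, 0, 0.02], [0.0078, 0, 0.00015, 0, -0.0375, 0, 0.02], [0.0078, 0, 0.00015, 0, -0.0375, 0, 0.02], [0.0078, 0, 0.00015, 0, -0.0375, 0, 0.02], [0.0078, 0, 0.00015, 0, -0.0375, 0, 0.02], [0.0078, 0, 0.00015, 0, -0.0375, 0, 0.02], [0.0078, 0, 0.00015, 0, -0.0375, 0, 0.02], [0.0078, 0, 0.00015, 0, -0.0375, 0, 0.02], [0, 0, 0, 0, 0, 0, 0.02], [0, 0, 0, 0, 0, 0, 0.02], [0, 0, 0, 0, 0, 0, 0.02]]}

```text
time: 9.18
position: [0.6292, -0.0995, 0.2678]
ee_rot: [0.997, 0.036, -0.069, 0.001]
ft_force: [5.9, 8.1, 11.3]
finger_gap: 0.0355
grip_force: 65.1
```

```bash
python3 - <<'E'
from h import *
k,Rt=knob(0);z=Rt.apply([0,0,1]);delta(Rt,k+.022*z)
E
```

```text
rotvec [-0.0031 -0.011   0.0033] then shift [0.0025 0.0012 0.0017] pos [ 0.6292 -0.0995  0.2678] F [ 5.9  8.1 11.3] q [ 0.17  0.53 -0.18  1.34  0.1   1.42 -1.51] gap 0.0355 t 9.18
```

Request:
jog_arm:
  segments: {"deltas":[[0.002, 0, 0, 0, 0, 0, 0.02], [0.002, 0, 0, 0, 0, 0, 0.02], [0.001, 0, 0, 0, 0, 0, 0.02], [0, 0, 0, 0, 0, 0, 0.02], [0, 0, 0, 0, 0, 0, 0.02], [0, 0, 0, 0, 0, 0, 0.02]]}

```text
time: 9.68
position: [0.6303, -0.0994, 0.2675]
ee_rot: [0.997, 0.036, -0.073, 0.001]
ft_force: [-11.0, 7.4, 21.1]
finger_gap: 0.0353
grip_force: 65.7
```

```bash
python3 - <<'E'
from h import *
k,Rt=knob(0);z=Rt.apply([0,0,1]);delta(Rt,k+.022*z)
E
```

```text
rotvec [-0.0034 -0.004   0.003 ] then shift [0.0014 0.0012 0.0017] pos [ 0.6303 -0.0994  0.2675] F [-11.    7.4  21.1] q [ 0.17  0.53 -0.18  1.33  0.1   1.43 -1.51] gap 0.0353 t 9.68
```

Request:
jog_arm:
  segments: {"deltas":[[0, 0, 0, 0, 0, 0, 0.052], [0, 0, 0, 0, 0, 0, 0.052], [0, 0, 0, 0, 0, 0, 0.052], [0, 0, -0.01, 0, 0, 0, 0.052], [0, 0, -0.03, 0, 0, 0, 0.052], [0, 0, -0.035, 0, 0, 0, 0.052], [0, 0, -0.035, 0, 0, 0, 0.052], [0, 0, -0.035, 0, 0, 0, 0.052], [0, 0, 0, 0, 0, 0, 0.04]]}

```text
time: 10.43
position: [0.654, -0.1007, 0.4135]
ee_rot: [0.997, 0.034, -0.069, 0.003]
ft_force: [1.8, -0.1, -0.3]
finger_gap: 0.0414
grip_force: 0.0
```

```bash
cat >> h.py <<'E'
def toolb(tilt): return R.from_euler("z",POSE[2])*R.from_euler("y",tilt)*R.from_euler("z",np.pi/2)*R.from_euler("x",np.pi)
def bar(h): return saw(POSE,(.15-.331*np.cos(.06+h),0,.125+.331*np.sin(.06+h)))[0]
E
python3 - <<'E'
from h import *
k,Rt=knob(0);delta(Rt,k)
print(R.from_matrix(toolb(0).as_matrix()).as_matrix().round(2))
Rt=toolb(-.3);z=Rt.apply([0,0,1]);b=bar(0);print(b);delta(Rt,b-.16*z)
delta(toolb(0),b+[-.03,0,.24])
E
```

```text
rotvec [ 0.0003 -0.0115  0.0001] then shift [-1.000e-04 -1.700e-03  1.275e-01] pos [ 0.654  -0.1007  0.4135] F [ 1.8 -0.1 -0.3] q [ 0.14  0.54 -0.16  0.98  0.09  1.77 -1.49] gap 0.0414 t 10.43
[[-0.07  1.    0.  ]
 [ 1.    0.07  0.  ]
 [ 0.    0.   -1.  ]]
[0.42430779 0.12071899 0.14484809]
rotvec [-0.3436  0.3441 -1.5431] then shift [ 0.2367 -0.2838  0.0334] pos [ 0.654  -0.1007  0.4135] F [ 1.8 -0.1 -0.3] q [ 0.14  0.54 -0.16  0.98  0.09  1.77 -1.49] gap 0.0414 t 10.43
rotvec [-0.1085  0.109  -1.5679] then shift [ 0.2388 -0.2439  0.0286] pos [ 0.654  -0.1007  0.4135] F [ 1.8 -0.1 -0.3] q [ 0.14  0.54 -0.16  0.98  0.09  1.77 -1.49] gap 0.0414 t 10.43
```

Request:
jog_arm:
  segments: {"deltas":[[0, 0, 0, -0.0246, 0.0246, -0.11, 0.04], [0, 0, 0, -0.0246, 0.0246, -0.11, 0.04], [0, 0, 0, -0.0246, 0.0246, -0.11, 0.04], [0, 0, 0, -0.0246, 0.0246, -0.11, 0.04], [0, 0, 0, -0.0246, 0.0246, -0.11, 0.04], [0, 0, 0, -0.0246, 0.0246, -0.11, 0.04], [0, 0, 0, -0.0246, 0.0246, -0.11, 0.04], [0, 0, 0, -0.0246, 0.0246, -0.11, 0.04], [0, 0, 0, -0.0246, 0.0246, -0.11, 0.04], [0, 0, 0, -0.0246, 0.0246, -0.11, 0.04], [0, 0, 0, -0.0246, 0.0246, -0.11, 0.04], [0, 0, 0, -0.0246, 0.0246, -0.11, 0.04], [0, 0, 0, -0.0246, 0.0246, -0.11, 0.04], [0, 0, 0, -0.0246, 0.0246, -0.11, 0.04], [0, 0, 0, 0, 0, 0, 0.04]]}

```text
time: 11.68
position: [0.6514, -0.1027, 0.4062]
ee_rot: [0.675, 0.723, 0.106, 0.099]
ft_force: [0.3, -0.7, 1.2]
finger_gap: 0.0401
grip_force: 0.0
```

```bash
python3 - <<'E'
from h import *
Rt=toolb(-.3);z=Rt.apply([0,0,1]);b=bar(0);delta(Rt,b-.16*z)
E
```

```text
rotvec [-0.0086  0.0005  0.0004] then shift [ 0.2385 -0.279   0.0273] pos [ 0.6514 -0.1027  0.4062] F [ 0.3 -0.7  1.2] q [ 0.48  0.28 -0.51  1.44  0.12  1.17  0.05] gap 0.0401 t 11.68
```

10 rows of (.0239, -.0279, .0027).

Request:
jog_arm:
  segments: {"deltas":[[0.024, -0.028, 0.002, 0, 0, 0, 0.04], [0.024, -0.028, 0.002, 0, 0, 0, 0.04], [0.024, -0.028, 0.002, 0, 0, 0, 0.04], [0.024, -0.028, 0.002, 0, 0, 0, 0.04], [0.024, -0.028, 0.002, 0, 0, 0, 0.04], [0.024, -0.028, 0.002, 0, 0, 0, 0.04], [0.024, -0.028, 0.002, 0, 0, 0, 0.04], [0.024, -0.028, 0.002, 0, 0, 0, 0.04], [0.024, -0.028, 0.002, 0, 0, 0, 0.04], [0.022, -0.026, 0.002, 0, 0, 0, 0.04], [0, 0, 0, 0, 0, 0, 0.04], [0, 0, 0, 0, 0, 0, 0.04]]}

```text
time: 12.68
position: [0.3752, 0.1208, 0.3077]
ee_rot: [0.676, 0.722, 0.106, 0.099]
ft_force: [-0.0, -0.1, 0.9]
finger_gap: 0.0398
grip_force: 0.0
```

```bash
python3 - <<'E'
from h import *
Rt=toolb(-.3);z=Rt.apply([0,0,1]);b=bar(0);delta(Rt,b-.16*z)
print(proj("side",b),proj("top",saw(POSE,(.014,-.235,.287))[0]))
im=read_camera("side");u,v=proj("side",b).astype(int)
cv2.imwrite("pics/s3.png",cv2.resize(im[v-75:v+75,u-100:u+100,::-1],(800,600)))
print([(d["at"],d["confidence"]) for d in recognise("side","feed_knob")])
E
```

```text
rotvec [-0.0093  0.0005 -0.0028] then shift [-0.0034 -0.0014  0.01  ] pos [0.3752 0.1208 0.3077] F [-0.  -0.1  0.9] q [ 0.35 -0.19 -0.74  2.11 -0.04  0.9  -0.31] gap 0.0398 t 12.68
[335.55690269 159.60695055] [365.89765903 186.39305293]
[([0.6248, -0.1033, 0.2063], 0.62), ([0.6971, 0.115, 0.255], 0.32)]
```

View pics/s3.png

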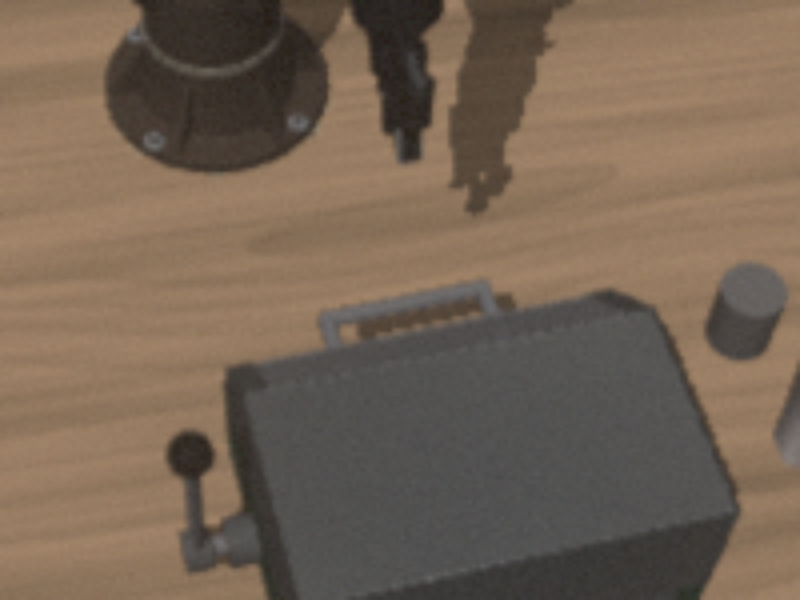

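The lever is still home, knob at crop (190,455). The bar centre at (405,305) matches the model, and the fingers are behind and above it. I'll descend most of the way, then check.

Request:
jog_arm:
  segments: {"deltas":[[-0.002, -0.001, 0.03, -0.009, 0, 0, 0.04], [0, 0, 0.03, 0, 0, 0, 0.04], [0, 0, 0.03, 0, 0, 0, 0.04], [0, 0, 0.03, 0, 0, 0, 0.04], [0, 0, 0.02, 0, 0, 0, 0.04], [0, 0, 0.01, 0, 0, 0, 0.04], [0, 0, 0, 0, 0, 0, 0.04], [0, 0, 0, 0, 0, 0, 0.04]]}

```text
time: 13.45
position: [0.4196, 0.1206, 0.163]
ee_rot: [0.677, 0.721, 0.109, 0.1]
ft_force: [-0.0, 0.1, -0.7]
finger_gap: 0.0398
grip_force: 0.0
```

```bash
python3 - <<'E'
from h import *
Rt=toolb(-.3);z=Rt.apply([0,0,1]);b=bar(0);delta(Rt,b+.021*z)
E
```

```text
rotvec [-0.0029 -0.0009 -0.0047] then shift [-0.0002 -0.0008  0.0397] pos [0.4196 0.1206 0.163 ] F [-0.   0.1 -0.7] q [ 0.28  0.15 -0.84  2.28  0.49  0.54 -0.88] gap 0.0398 t 13.45
```

Request:
jog_arm:
  segments: {"deltas":[[0, -0.0008, 0.014, 0, 0, 0, 0.04], [0, 0, 0.014, 0, 0, 0, 0.04], [0, 0, 0.012, 0, 0, 0, 0.04], [0, 0, 0, 0, 0, 0, 0.04], [0, 0, 0, 0, 0, 0, 0.04]]}

```text
time: 13.87
position: [0.4305, 0.1216, 0.1256]
ee_rot: [0.676, 0.722, 0.109, 0.102]
ft_force: [0.8, 0.3, 0.8]
finger_gap: 0.04
grip_force: 0.0
```

```bash
python3 - <<'E'
from h import *
Rt=toolb(-.3);z=Rt.apply([0,0,1]);b=bar(0);delta(Rt,b+.021*z)
E
```

```text
rotvec [-0.0006 -0.0002 -0.0033] then shift [-0.0004 -0.0003  0.0007] pos [0.4305 0.1216 0.1256] F [0.8 0.3 0.8] q [ 0.17  0.24 -0.75  2.31  0.7   0.48 -1.08] gap 0.04 t 13.87
```

Request:
jog_arm:
  segments: {"deltas":[[0, 0, 0, 0, 0, 0, 0.03], [0, 0, 0, 0, 0, 0, 0.02], [0, 0, 0, 0, 0, 0, 0.005], [0, 0, 0, 0, 0, 0, 0.005], [0, 0, 0, 0, 0, 0, 0.005], [0, 0, 0, 0, 0, 0, 0.005]]}

```text
time: 14.37
position: [0.4301, 0.1215, 0.1258]
ee_rot: [0.676, 0.722, 0.109, 0.102]
ft_force: [-5.7, -1.6, 12.2]
finger_gap: 0.014
grip_force: 58.2
```

```bash
python3 - <<'E'
from h import *
s=get_state();Rc=R.from_quat(s["ee_rot"]);p=s["position"]
hg=saw(POSE,(.15,0,.125))[0]
D=R.from_rotvec(.025*R.from_euler("z",POSE[2]).apply([0,1,0]))
print("row shift",Rc.inv().apply(D.apply(p-hg)+hg-p).round(5),(Rc.inv()*D*Rc).as_rotvec().round(4))
print("bar in tool",Rc.inv().apply(bar(0)-p).round(4));delta(toolb(-.3),bar(0)+.021*toolb(-.3).apply([0,0,1]))
E
```

```text
row shift [ 0.       0.00252 -0.00771] [ 0.025  -0.0001 -0.    ]
bar in tool [-0.0004  0.0001 -0.0199]
rotvec [ 0.0004  0.0003 -0.0027] then shift [-0.0004  0.0001  0.0011] pos [0.4301 0.1215 0.1258] F [-5.7 -1.6 12.2] q [ 0.17  0.24 -0.75  2.31  0.7   0.48 -1.08] gap 0.014 t 14.37
```

Request:
jog_arm:
  segments: {"deltas":[[0, 0.0025, -0.0077, 0.025, 0, 0, 0.005], [0, 0.0025, -0.0077, 0.025, 0, 0, 0.005], [0, 0.0025, -0.0077, 0.025, 0, 0, 0.005], [0, 0.0025, -0.0077, 0.025, 0, 0, 0.005], [0, 0.0025, -0.0077, 0.025, 0, 0, 0.005], [0, 0.0025, -0.0077, 0.025, 0, 0, 0.005], [0, 0.0025, -0.0077, 0.025, 0, 0, 0.005], [0, 0.0025, -0.0077, 0.025, 0, 0, 0.005]]}

```text
time: 15.03
position: [0.4365, 0.1221, 0.19]
ee_rot: [0.682, 0.729, 0.037, 0.033]
ft_force: [3.6, 1.2, -6.5]
finger_gap: 0.0144
grip_force: 61.3
```

```bash
cat >> h.py <<'E'
def hood():
    s=get_state();Rc=R.from_quat(s["ee_rot"]);g=s["position"]-Rc.apply([0,0,.02])
    v=R.from_euler("z",-POSE[2]).apply(g-saw(POSE,(.15,0,.125))[0])
    h=np.arctan2(v[2],-v[0])-.06;print("hood",h.round(4),"radius",np.hypot(v[0],v[2]).round(4),"y",v[1].round(4))
    z=Rc.apply([0,0,1]);print("tilt",np.arcsin(-z[0]).round(3));delta(toolb(-.3+h),bar(h)+.02*toolb(-.3+h).apply([0,0,1]))
E
python3 -c "from h import *;hood()"
```

```text
hood 0.1992 radius 0.3312 y 0.0005
tilt -0.098
rotvec [-0.0027 -0.0018 -0.0024] then shift [-0.0005  0.0002  0.0001] pos [0.4365 0.1221 0.19  ] F [ 3.6  1.2 -6.5] q [ 0.35  0.27 -0.9   2.05  0.33  0.86 -0.66] gap 0.0144 t 15.03
```

Tracking is excellent. I'll lift 14 more rows, to about 0.55 rad.

Request:
jog_arm:
  segments: {"deltas":[[0, 0.0025, -0.0077, 0.025, 0, 0, 0.005], [0, 0.0025, -0.0077, 0.025, 0, 0, 0.005], [0, 0.0025, -0.0077, 0.025, 0, 0, 0.005], [0, 0.0025, -0.0077, 0.025, 0, 0, 0.005], [0, 0.0025, -0.0077, 0.025, 0, 0, 0.005], [0, 0.0025, -0.0077, 0.025, 0, 0, 0.005], [0, 0.0025, -0.0077, 0.025, 0, 0, 0.005], [0, 0.0025, -0.0077, 0.025, 0, 0, 0.005], [0, 0.0025, -0.0077, 0.025, 0, 0, 0.005], [0, 0.0025, -0.0077, 0.025, 0, 0, 0.005], [0, 0.0025, -0.0077, 0.025, 0, 0, 0.005], [0, 0.0025, -0.0077, 0.025, 0, 0, 0.005], [0, 0.0025, -0.0077, 0.025, 0, 0, 0.005], [0, 0.0025, -0.0077, 0.025, 0, 0, 0.005], [0, 0, 0, 0, 0, 0, 0.005], [0, 0, 0, 0, 0, 0, 0.005]]}

```text
time: 16.37
position: [0.4778, 0.1251, 0.2948]
ee_rot: [0.678, 0.725, -0.091, -0.087]
ft_force: [-2.8, 0.8, 2.1]
finger_gap: 0.014
grip_force: 62.3
```

```bash
python3 -c "from h import *;hood()"
```

```text
hood 0.5483 radius 0.3311 y 0.0006
tilt 0.251
rotvec [-0.0032 -0.0031 -0.0011] then shift [-0.0007  0.0002  0.    ] pos [0.4778 0.1251 0.2948] F [-2.8  0.8  2.1] q [ 0.28  0.47 -0.87  1.55  0.23  1.51 -0.55] gap 0.014 t 16.37
```

Request:
jog_arm:
  segments: {"deltas":[[0, 0.0025, -0.0077, 0.025, 0, 0, 0.005], [0, 0, 0, 0, 0, 0, 0.005], [0, 0, 0, 0, 0, 0, 0.005], [0, -0.0025, 0.0077, -0.025, 0, 0, 0.005], [0, -0.0025, 0.0077, -0.025, 0, 0, 0.005], [0, -0.0025, 0.0077, -0.025, 0, 0, 0.005], [0, -0.0025, 0.0077, -0.025, 0, 0, 0.005], [0, -0.0025, 0.0077, -0.025, 0, 0, 0.005], [0, -0.0025, 0.0077, -0.025, 0, 0, 0.005], [0, -0.0025, 0.0077, -0.025, 0, 0, 0.005], [0, 0, 0, 0, 0, 0, 0.005], [0, 0, 0, 0, 0, 0, 0.005], [0, 0, 0, 0, 0, 0, 0.005], [0, 0, 0, 0, 0, 0, 0.005], [0, 0, 0, 0, 0, 0, 0.005]]}

```text
time: 17.62
position: [0.4557, 0.1235, 0.2518]
ee_rot: [0.682, 0.729, -0.035, -0.034]
ft_force: [4.9, 2.7, -3.5]
finger_gap: 0.014
grip_force: 62.3
```

```bash
python3 - <<'E'
from h import *
hood()
for c in("side","top"):
    im=read_camera(c);u,v=proj(c,bar(.4)).astype(int);v=max(v,75)
    cv2.imwrite(f"pics/{c}4.png",cv2.resize(im[v-75:v+75,u-75:u+75,::-1],(400,400)))
cv2.imwrite("pics/c4.png",np.hstack([cv2.imread(f"pics/{c}4.png") for c in("side","top")]))
E
```

```text
hood 0.3988 radius 0.3312 y 0.0005
tilt 0.098
rotvec [ 0.0012 -0.0028 -0.0023] then shift [-0.0006  0.0002  0.0001] pos [0.4557 0.1235 0.2518] F [ 4.9  2.7 -3.5] q [ 0.34  0.36 -0.9   1.78  0.25  1.23 -0.57] gap 0.014 t 17.62
```

View pics/c4.png

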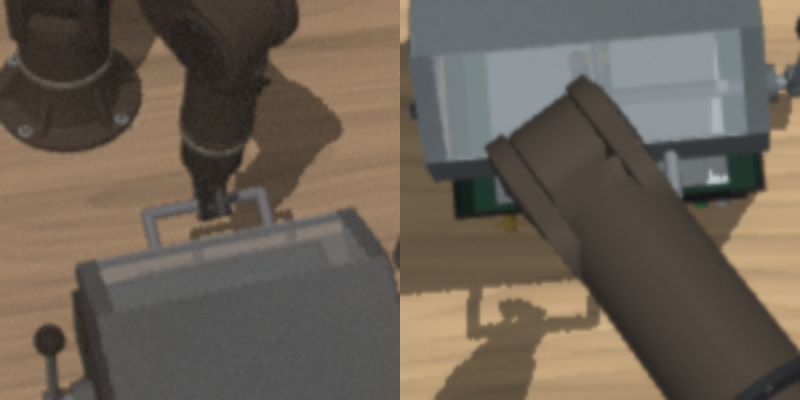

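The hood is held open by the middle of its bar, near side crop (215,200), at about 0.40 rad. The feed lever is upright at home. I'm handing in.

```bash
python3 -c "from rig import *;print(sign_off())"
```

```text
the job is handed in; nothing more can be done
None
```

The job is handed in, with no verdict returned: I pulled the feed lever to its stop, eased it fully home, raised the hood to about 0.57 rad, then brought it back and left it held still by its bar at about 0.40 rad.

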